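# Refit the dosing wheel on its splined drive shaft

## Task

The coffee station's dosing unit has been washed: take the orange dosing wheel from the white drying tray and push it onto the unit's splined shaft, rocking it gently about the upright axis until the teeth mesh and it drops fully home on the drive plate. Then turn the fitted wheel clockwise (seen from above) until the yellow pointer comes up against the red stop pin, and let go. Never force the teeth, and leave the other things on the counter and tray where they are.

Things in the scene. Friction and masses are not known exactly. Their poses are not given: they have to be found in the camera images.
- wheel_mid (a point): Orange plastic dosing wheel, about 0.15 kg, standing upright, 70 mm tall; this point is on its axis half-way up, z up. Round hub 58 mm in diameter and 32 mm high, with six radial vanes out to 84 mm diameter, 18 mm high.
- wheel_tab (a point): Centre of the wheel's upright flat grip tab, on the axis 56 mm above the wheel's underside (axes as for the wheel). The tab is 34 mm wide along x, 14 mm thick along y and stands from 32 to 70 mm above the underside: grip it across its thickness, along y.
- wheel_bore (a point): Centre of the wheel's underside, mouth of its splined bore, 27 mm deep. 6 straight flat-ended teeth 6.5 mm wide, evenly spaced, one along x; 33 mm between opposite tips, 47 mm between roots. The teeth begin 2.5 mm above the underside.
- seat (a point): On the axis of the shaft, top of the drive plate on which the wheel rests when fully home, 75 mm above the counter; z up along the shaft, x and y follow the unit. An unmeshed wheel, its bore over the nose, stands on the ends of the shaft's teeth with its underside 15.5 mm above this point; it must drop to 0.
- shaft_tip (a point): Tip of the upright steel shaft, 25 mm above the drive plate. 6 even flat-ended teeth 8.5 mm wide, 42 mm over tips, 30 mm core, from the plate up to 18 mm, then a smooth tapered nose. Play when meshed about 0.07 rad either way. The angle of the teeth is not known from any reading (it differs each time, repeats every 60 degrees): find it by feel.
- doser: Fixed dosing unit: black box 170 (x) by 150 mm, 70 mm high, aluminium deck; origin under its centre. In the deck's middle a steel drive plate (68 mm wide, 5 mm thick) carries the splined shaft and a yellow pointer reaching 58 mm from the axis. Pressing the wheel on the tooth ends with more than 60 N would damage them.
- drive (a joint): Angle of the drive plate, shaft and yellow pointer, rad, growing clockwise seen from above; it starts between 0.1 and 0.5, friction holds it against about 0.2 N m. At 1.2 the pointer meets the red stop pin (7 mm thick, 12 mm tall, on the deck 54 mm from the axis) and stops hard.
- tray: White fixed drying tray 200 x 260 mm, floor 5 mm thick, rim 12 mm high; origin under its centre. The wheel, the brush and the thumb nut lie in it.
- brush: Blue-handled cleaning brush 150 mm long lying in the tray; to be left alone.
- thumbnut: Small brass thumb nut 22 mm in diameter, 18 mm high, in the tray; to be left alone.
- mug_a: White mug, 76 mm in diameter, 85 mm high, on the counter; to be left alone. Origin under its centre.
- mug_b: Second white mug, same size; to be left alone.
- jar: Amber jar 64 mm in diameter, 90 mm high; to be left alone.
- scoop: Spoon 150 mm long lying on the counter; to be left alone.
- cover: Grey round cover of the unit, 136 mm in diameter, 20 mm high with its black knob, lying on the counter; to be left alone.
Mind the look-alikes: they are no part of the job. There is more than one size of the part that bears wheel_mid; the job needs the largest.

How it is judged:
On the way, in this order (a step that is already met when the one before it is completed fails the run):
1. the wheel is meshed and fully home on the drive plate (z of wheel_mid in the frame of seat between 0.031 and 0.038 m and horizontal distance between wheel_mid and seat below 0.004 m and angle between wheel_mid's own z axis and vertical below 0.06 rad), for 0.2 s.
2. the wheel has turned the drive clockwise to the stop (all of step 1 and value of joint drive above 1.1 rad), for 0.2 s.
At the end, for the whole second after the job is handed in: The wheel sits meshed on the shaft, its underside within 3 mm of the drive plate, within 4 mm of the shaft's axis and upright within 0.06 rad; the pointer is at the stop (joint above 1.1 of 1.2 rad); the wheel is at rest and released (all of step 2 and linear speed of wheel below 0.02 m/s and contact force between the fingers and wheel below 0.1 N); the robot touches nothing.
It fails at once if the wheel, not yet home, is forced against the shaft's teeth or the unit with more than 60 N (contact force between wheel and doser above 60 N and z of wheel_mid in the frame of seat above 0.038 m).
It fails at once if the wheel, home, is forced against the shaft or the unit with more than 120 N (contact force between wheel and doser above 120 N).
It fails at once if a bystander (brush, thumb nut, mugs, jar, scoop or cover) is pushed more than 30 mm from its place (distance of any of brush, thumbnut, mug_a, mug_b, jar, scoop, cover from where it was at the start of the episode above 0.03 m).
It also fails if it takes over 61 s, if anything falls off the work surface, if the arm or the gripper's body presses on something with over 40 N, if the wrist force passes 120 N, or if a joint passes its speed limit or range.

## Robot

A 6-joint arm with a two-finger parallel gripper is mounted at the origin on the work surface. World frame = base frame: x ahead of the robot, y to its left, z up, the work surface at z = 0. Lengths are in m, angles in rad, forces in N, time in s.
With the tool pointing down it reaches from about 0.3 to 0.775 m from the base axis. Payload 14.6 kg.
Tool frame: the origin (TCP) lies on the centre line of the jaws, within the pads' length; the fingertips stand 19 mm ahead of it and the grasp point (between the pads) is the TCP; y points along the fingers, x is the direction in which the jaws open and shut, and the axes are right-handed (so a half turn about y gives the same grasp; the last joint's range is limited). The gripper opens to 94 mm and grips with 3 to 60 N. Pads are 16 mm wide; open, the fingers measure 119 mm over their backs; the gripper's body (75 mm by 177 mm) begins 78 mm behind the grasp point.
Start: joints at [1.234, 0.3, 1.521, -0, 1.321, -0.067], TCP at [0.147, 0.53, 0.224] pointing down, gripper open.
Joint ranges: [-3.03, 3.03], [-0.79, 2.21], [0.23, 2.52], [-1.04, 4.18], [0, 3.07], [-2.55, 2.55]. Speed limits (rad/s): [2.22, 2.22, 2.57, 3.14, 3.14, 3.14].

## Interface

Orientations are given as [roll, pitch, yaw] about the fixed x, y, z axes, in that order (R = Rz(yaw) Ry(pitch) Rx(roll)).
In Python, from station import ctrl, optics gives the robot as it stands.
- The arm moves only by the tool jog_arm, never from a script. Its argument "targets" is a list of rows, each a list of 3 entries, a list of its own where there are three numbers: the finger opening in cm, from 0 to 9.4, then the shift along the tool's x, y, z in cm, then the turn about the tool's y in rad. A call has 1 to 10 rows; each row is the pose to reach, as a shift and turn from the pose commanded when the call began, along the tool's axes at that moment; what a row does not reach only later rows make up. A row lasts 1/10 s, in which the tool goes at most 50 mm and 8.59 degrees, less where a joint would pass 70% of its speed; a pose out of reach is approached as far as the arm can. A call with a gripper value outside its range is refused whole. The fingers move at their own pace and stop on an object; "grip_force" is the grip in N (left out, the last holds). Time passes only in rows, so rows that repeat a pose let the fingers close. It gives the time, the measured TCP pose, the force and the opening at its end, in the units of the state.
- ctrl.get_obs(): the state, without advancing time (a new reading comes with each control period).
- optics.camera(name): name is "side" or "top"; returns a dict with "img" (420x560x3 uint8, red, green, blue), "range_z" (420x560 float32, m along the optical axis (not along the pixel's ray), 0 where there is no reading), "camera_matrix" (3x3 intrinsics, pixels), "world_to_cam" (4x4, takes a point from world to camera coordinates). Camera axes: x right, y up, looking along -z (the intrinsics and any distortion apply to the point x, -y, -z); pixel columns grow to the right and rows downward; lengths in m; the calibration is good to about 2 mm. A picture is of the moment at which its call begins.
- ctrl.hand_in(): hands the job in, once; it reports no verdict.
The state is a dict: "time_s": time; "qpos": joint angles; "joint_vel": joint speeds; "tau": joint torques, N m; "ee_pos": TCP position; "eef_rot": TCP orientation; "force": force on the tool from outside, world axes, zero at the start; "moment": the same for the moment, N m; "grip_width": finger opening in m.
Only numpy, scipy, OpenCV 4.12 (cv2) and the standard library are available. Lean on these libraries where they do the work, as an engineer would, in place of code of your own. Each camera call takes 0.05 s, during which the arm holds its last target. There are 200 camera calls.

## Working session

There is one attempt and no reset: what is moved stays moved. The work goes in short steps, Python scripts to look and compute and a tool call to move; the robot and the scene stay as the last step left them, time stands still between calls to the robot, and variables do not carry over. Pictures are saved under pics/ and viewed, about 8 in all and at most 12, crops included, and the job is handed in when it is done.

Besides the shell and the picture viewer there is one more tool, called after "Call:" as name([rows], argument=value, ...), one row to a line, values as JSON. jog_arm: Moves the arm, as the interface text tells. Its arguments: {"type":"object","properties":{"targets":{"type":"array","items":{"type":"array"}},"grip_force":{"type":"number"}},"required":["targets"]}

```bash
mkdir -p pics
cat > h.py <<'E'
import numpy as np, cv2
from station import ctrl, optics
def snap(n):
    c=optics.camera(n); np.savez(f'{n}.npz',**c); return c
def save(c,f,box=None,s=1):
    im=c['img'][...,::-1]
    if box: im=im[box[1]:box[3],box[0]:box[2]]
    cv2.imwrite('pics/'+f,cv2.resize(im,None,fx=s,fy=s,interpolation=cv2.INTER_CUBIC))
def pts(c):
    K=c['camera_matrix'];d=c['range_z'];v,u=np.indices(d.shape)
    x=(u-K[0,2])/K[0,0]*d;y=(v-K[1,2])/K[1,1]*d
    P=np.stack([x,-y,-d,np.ones_like(d)],-1)
    return (P@np.linalg.inv(c['world_to_cam']).T)[...,:3]
E
python3 - <<'E'
from h import *
print(ctrl.get_obs())
for n in('top','side'):
    c=snap(n);save(c,n+'0.png');print(c['camera_matrix'],c['world_to_cam'])
E
```

```text
{'time_s': 0.0, 'qpos': array([ 1.23442466e+00,  3.00467804e-01,  1.52158675e+00, -3.02994932e-05,
        1.32066428e+00, -6.65469093e-02]), 'joint_vel': array([-0.00032972, -0.00089371, -0.00044232,  0.00091848, -0.00039253,
        0.00152717]), 'tau': array([ 1.47362234e-04, -5.31819606e+01, -3.52742851e+01,  7.08467513e-02,
        2.43756291e-02, -1.14891336e-04]), 'ee_pos': array([0.14651348, 0.5298824 , 0.22388572]), 'eef_rot': array([-1.57075072e+00,  1.12564323e-03,  1.30097911e+00]), 'force': array([ 0.39272489, -0.08437552, -0.13520882]), 'moment': array([-0.03161139, -0.00168883,  0.00269563]), 'grip_width': 0.09418362848253672}
[[530.24564455   0.         289.01647713]
 [  0.         530.24564455 207.84886294]
 [  0.           0.           1.        ]] [[ 8.33701936e-03 -9.99965232e-01  1.72530911e-04 -1.60721235e-02]
 [ 9.89971581e-01  8.27803104e-03  1.41023912e-01 -5.26075205e-01]
 [-1.41020437e-01 -1.00491839e-03  9.90006175e-01 -1.52565899e+00]
 [ 0.00000000e+00  0.00000000e+00  0.00000000e+00  1.00000000e+00]]
[[462.98217985   0.         283.90825115]
 [  0.         462.98217985 217.29180685]
 [  0.           0.           1.        ]] [[ 0.77683516 -0.62952238  0.01512327 -0.41783663]
 [ 0.32682978  0.42360604  0.84483147 -0.25198706]
 [-0.53824663 -0.65135205  0.53481873 -1.17279763]
 [ 0.          0.          0.          1.        ]]
```

View pics/top0.png

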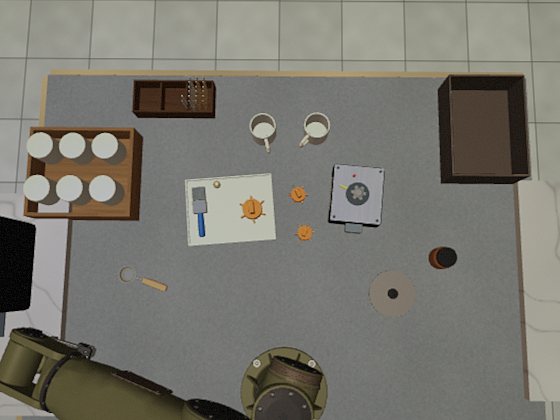

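View pics/side0.png

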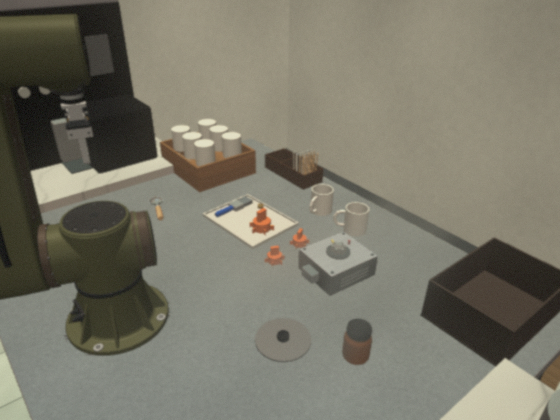

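Top view: there are three orange wheels, at (252,208) in the tray and at (298,194) and (305,232) on the counter. The first is visibly the largest and the only one in the tray, so it fits. The doser shaft is at about (358,193), with the pointer tip at about (341,186) and the stop pin at about (353,176). I'll check with an enlarged crop and some measurements.

Run:
```python
from h import *
c=dict(np.load('top.npz'));save(c,'crop.png',(180,155,390,255),3.8)
P=pts(c)
im=c['img'].astype(int);org=(im[...,0]-im[...,2]>90)&(im[...,0]>140)
for (u0,v0,u1,v1) in((230,190,272,228),(286,182,312,206),(292,220,318,244)):
    m=np.zeros(org.shape,bool);m[v0:v1,u0:u1]=1;m&=org;q=P[m]
    print('n',m.sum(),'zmax',q[:,2].max(),'ext',np.ptp(q[:,:2],axis=0))
    zt=q[:,2].max();t=q[q[:,2]>zt-.006]
    (cx,cy),wh,a=cv2.minAreaRect((t[:,:2]*1000).astype(np.float32))
    print(' tab top',t.mean(0),len(t),cx,cy,wh,a)
    for lo,hi in((.02,.03),(.033,.045)):
        r=q[(q[:,2]>lo)&(q[:,2]<hi)]
        if len(r)>5: (cx,cy),R=cv2.minEnclosingCircle((r[:,:2]*1000).astype(np.float32));print('  ',lo,len(r),cx,cy,R)
for u,v in((358,193),(341,186),(353,176),(345,205),(335,170),(380,222),(383,170),(332,220)):print(u,v,P[v,u])
m=np.zeros(org.shape,bool);m[178:208,342:374]=1
q=P[m]; print('shaft max z',q[:,2].max()); t=q[(q[:,2]>.088)]; print(len(t),t.mean(0),(t.max(0)+t.min(0))/2,np.ptp(t,axis=0))
```

```text
n 293 zmax 1.5846037763581087 ext [0.24822984 0.14810494]
 tab top [ 0.3057844  -0.01324986  1.58460378] 1 305.7843933105469 -13.249860763549805 (0.0, 0.0) 0.0
   0.02 14 525.2719116210938 98.215576171875 37.19330596923828
   0.033 186 525.1474609375 97.60765075683594 29.295196533203125
n 158 zmax 0.058822077290452635 ext [0.04073317 0.04776514]
 tab top [ 0.56908023 -0.03987426  0.05515862] 9 570.1485595703125 -39.65908432006836 (18.47398567199707, 6.03508186340332) 30.686481475830078
   0.02 97 570.279052734375 -36.7430534362793 22.489456176757812
n 161 zmax 0.056874240654874564 ext [0.04188468 0.04759068]
 tab top [ 0.45535331 -0.05827441  0.0535221 ] 18 456.72442626953125 -59.38996124267578 (8.979894638061523, 22.427021026611328) 64.36060333251953
   0.02 97 456.37786865234375 -58.92022705078125 21.012155532836914
358 193 [ 0.56263666 -0.2081351   0.09329938]
341 186 [ 0.58651204 -0.16187181  0.07178281]
353 176 [ 0.61687131 -0.19722836  0.0691997 ]
345 205 [ 0.53177653 -0.17370649  0.06606682]
335 170 [ 0.63361035 -0.1446262   0.07220486]
380 222 [ 0.48241014 -0.27324345  0.07189999]
383 170 [ 0.63391877 -0.28362898  0.07616572]
332 220 [ 0.48855908 -0.1364901   0.05921811]
shaft max z 1.5846037763581087
128 [ 0.56078864 -0.20614055  0.11763732] [ 0.44553783 -0.12093931  0.8364092 ] [0.27950686 0.21537889 1.49638916]
```

View pics/crop.png

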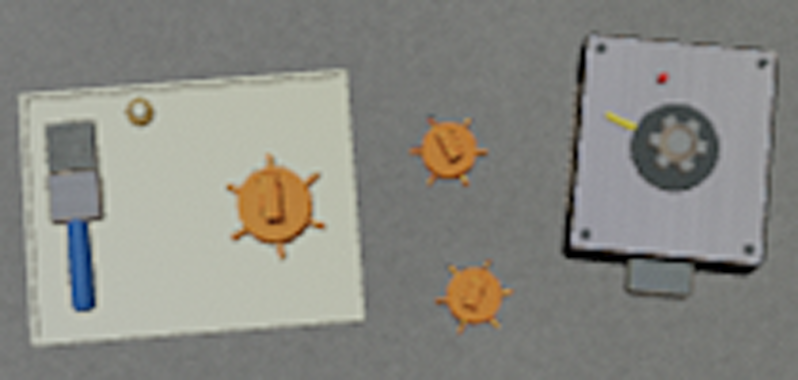

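The crop confirms it: the tray wheel has a hub diameter of about 58 mm, while the other two are clearly smaller. Next are precise poses and a first guess of the tooth angle.

```bash
cat >> h.py <<'E'
def onplane(c,u,v,z):
    K=c['camera_matrix'];T=np.linalg.inv(c['world_to_cam'])
    r=T[:3,:3]@np.array([(u-K[0,2])/K[0,0],-(v-K[1,2])/K[1,1],-1.]);o=T[:3,3]
    return o+r*(z-o[2])/r[2]
def proj(c,p):
    q=c['world_to_cam']@np.r_[p,1];K=c['camera_matrix']
    return K[0,0]*q[0]/-q[2]+K[0,2],K[1,1]*-q[1]/-q[2]+K[1,2]
def polar(c,x,y,z,radii,n=360):
    a=np.arange(n)*2*np.pi/n;g=c['img'].astype(np.float32)
    uv=np.array([[proj(c,(x+r*np.cos(t),y+r*np.sin(t),z)) for t in a] for r in radii],np.float32)
    return cv2.remap(g,uv[...,0],uv[...,1],cv2.INTER_LINEAR)
E
python3 - <<'E'
from h import *
from scipy.optimize import minimize
c=dict(np.load('top.npz'));s=dict(np.load('side.npz'))
f=lambda x,y,z:onplane(c,(x+.5)/3.8-.5+180,(y+.5)/3.8-.5+155,z)[:2]
tips=np.array([f(*p,.023) for p in((269,156),(318,176),(326,226),(282,257),(233,240),(228,187))])
print('vane centre',tips.mean(0),'r',np.hypot(*(tips-tips.mean(0)).T))
a=np.arctan2(*(tips-tips.mean(0)).T[::-1]);print('yaw mod60',np.degrees(np.angle(np.exp(6j*a).mean())/6))
print('hub centre',f(275.5,206,.037),'tab ends',f(267,172,.075),f(278,219,.075))
print('nose',f(679,142,.1),'plate',f(675,147,.075),'pin',f(662,78,.08),'ptr',f(606,115,.074))
# optimise hub: orange radial edge at z=.037 r=29 ; plate dark edge at z=.075 r=34
def edge(c,x,y,z,r,k):
    p=polar(c,x,y,z,[r-.003,r+.003],120);
    d=(p[0]-p[1]); return d
for cam,nm in((c,'top'),(s,'side')):
    o=lambda q:-np.minimum(edge(cam,*q,.075,.034,0).mean(-1)*-1,60).mean()
    best=min(((o((x,y)),x,y) for x in np.arange(.55,.575,.001) for y in np.arange(-.22,-.195,.001)));print(nm,'plate',best)
    o=lambda q:-np.minimum((lambda d:d[:,0]-d[:,2])(edge(cam,*q,.037,.029,0)),80).mean()
    best=min(((o((x,y)),x,y) for x in np.arange(.51,.54,.001) for y in np.arange(.085,.11,.001)));print(nm,'hub',best)
    for X,Y in((.561,-.208),):
        pass
E
```

```text
vane centre [0.52361145 0.09759489] r [0.04080001 0.0408454  0.04201551 0.03976792 0.04231768 0.04092404]
yaw mod60 8.285703142188977
hub centre [0.52236545 0.09700329] tab ends [0.54302887 0.10121456] [0.50714166 0.09222648]
nose [ 0.56437086 -0.2081852 ] plate [ 0.56484592 -0.20838994] pin [ 0.61715573 -0.19837373] ptr [ 0.58930668 -0.15618566]
top plate (np.float32(-60.0), np.float64(0.5630000000000001), np.float64(-0.208))
top hub (np.float32(-73.80726), np.float64(0.524), np.float64(0.09800000000000002))
side plate (np.float32(-29.934448), np.float64(0.559), np.float64(-0.212))
side hub (np.float32(-39.532772), np.float64(0.522), np.float64(0.09800000000000002))
```

Run:
```python
from h import *
for n in('top','side'):
    c=dict(np.load(n+'.npz'))
    b=[]
    for x in np.arange(.556,.5685,.001):
      for y in np.arange(-.214,-.2035,.001):
        g=polar(c,x,y,.093,[.0175,.0185,.0195,.0205]).mean((0,2));
        F=np.fft.fft(g)/360
        b.append((abs(F[6])-.5*abs(F[1])-.5*abs(F[2]),abs(F[6]),x,y,-np.degrees(np.angle(F[6]))/6))
    for q in sorted(b)[::-1][:5]:print(n,np.round(q,4))
```

```text
top [15.7374 16.5373  0.565  -0.208  20.1062]
top [15.489  16.2804  0.565  -0.209  20.1029]
top [14.5181 16.0062  0.566  -0.208  20.0552]
top [14.1133 15.6756  0.566  -0.209  20.07  ]
top [13.7854 15.3511  0.564  -0.208  20.1623]
side [ -3.7271   1.784    0.556   -0.211  -16.1526]
side [ -3.7749   1.6625   0.556   -0.212  -15.3355]
side [ -3.837    1.631    0.557   -0.211  -15.9325]
side [ -3.8465   1.8362   0.556   -0.21   -16.7153]
side [ -3.8796   1.7368   0.557   -0.21   -16.9116]
```

Call:
jog_arm([
  [6,[0,0,0],0],
])

```text
time_s: 0.2
ee_pos: [0.1465, 0.53, 0.2241]
eef_rot: [-1.571, 0.001, 1.301]
force: [0.8, -0.2, 1.2]
grip_width: 0.0892
```

The top view gives the shaft at (0.565, -0.208), with its teeth at about 20° mod 60 (strong signal), so the wheel needs a yaw of about -10°. It now sits at about +8.3°. I'll move above the wheel.

Call:
jog_arm([
  [9.4,[-31.6,4,-47.9],-0.42],
  [9.4,[-31.6,4,-47.9],-0.42],
  [9.4,[-31.6,4,-47.9],-0.42],
  [9.4,[-31.6,4,-47.9],-0.42],
  [9.4,[-31.6,4,-47.9],-0.42],
  [9.4,[-31.6,4,-47.9],-0.42],
  [9.4,[-31.6,4,-47.9],-0.42],
  [9.4,[-31.6,4,-47.9],-0.42],
  [9.4,[-31.6,4,-47.9],-0.42],
  [9.4,[-31.6,4,-47.9],-0.42],
])

```text
time_s: 1.2
ee_pos: [0.469, 0.1603, 0.1904]
eef_rot: [-1.571, -0.0, 1.721]
force: [1.2, 0.6, -0.0]
grip_width: 0.0945
```

Call:
jog_arm([
  [9.4,[0,0,0],0],
])

```text
time_s: 1.3
ee_pos: [0.4703, 0.1583, 0.1897]
eef_rot: [-1.57, 0.001, 1.716]
force: [0.1, 0.3, 0.3]
grip_width: 0.094
```

Call:
jog_arm([
  [9.4,[-3.4,3,-2.2],0],
  [9.4,[-6.8,6,-4.4],0],
  [9.4,[-6.8,6,-4.4],0],
  [9.4,[-6.8,6,-4.4],0],
])

```text
time_s: 1.7
ee_pos: [0.5213, 0.1016, 0.1298]
eef_rot: [-1.569, -0.0, 1.72]
force: [-0.4, -0.1, 0.6]
grip_width: 0.0935
```

Run:
```python
from h import *
o=ctrl.get_obs();print(o['ee_pos'],o['eef_rot'],o['qpos'])
c=snap('side');save(c,'s1.png',(190,120,330,270),4)
```

```text
[0.52128495 0.10161655 0.12984092] [-1.56909066e+00 -2.12670607e-04  1.72003476e+00] [ 1.23471668e-01  3.57703041e-01  1.67769395e+00  1.88490725e-04
  1.10790625e+00 -1.59664759e+00]
```

View pics/s1.png

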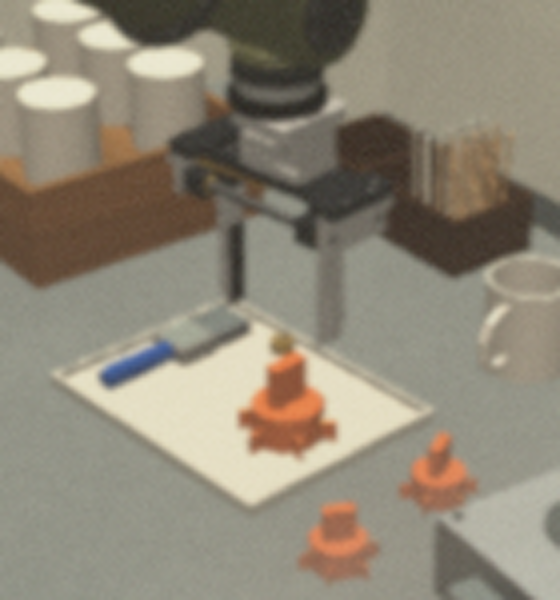

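The side crop shows the open jaws straddling the tray wheel's tab at about (288,375), with clear space around. Now down, then a gentle close.

Call:
jog_arm([
  [9.4,[-0.4,2,-0.2],0],
  [9.4,[-0.4,4.5,-0.2],0],
  [9.4,[-0.4,6.7,-0.2],0],
  [9.4,[-0.4,6.7,-0.2],0],
  [9.4,[-0.4,6.7,-0.2],0],
])

```text
time_s: 2.25
ee_pos: [0.5244, 0.0988, 0.0649]
eef_rot: [-1.572, -0.0, 1.722]
force: [-0.2, 1.0, -0.1]
grip_width: 0.094
```

Call:
jog_arm([
  [1,[0,0,0],0],
  [1,[0,0,0],0],
  [1,[0,0,0],0],
  [1,[0,0,0],0],
  [1,[0,0,0],0],
  [1,[0,0,0],0],
  [1,[0,0,0],0],
  [1,[0,0,0],0],
], grip_force=30)

```text
time_s: 3.05
ee_pos: [0.5242, 0.0979, 0.0634]
eef_rot: [-1.571, -0.0, 1.721]
force: [0.1, 0.6, 0.1]
grip_width: 0.0334
```

Call:
jog_arm([
  [1,[0,0,0],0],
  [1,[0,0,0],0],
  [1,[0,0,0],0],
  [1,[0,0,0],0],
  [1,[0,0,0],0],
  [1,[0,0,0],0],
])

```text
time_s: 3.65
ee_pos: [0.5242, 0.0979, 0.0634]
eef_rot: [-1.571, -0.0, 1.721]
force: [0.0, 0.0, -1.0]
grip_width: 0.0137
```

Call:
jog_arm([
  [1,[0,-3,0],0],
  [1,[0,-7,0],0],
  [1,[0,-11,0],0],
  [1,[0,-14,0],0],
  [1,[0,-14,0],0],
  [1,[0,-14,0],0],
])

```text
time_s: 4.25
ee_pos: [0.5241, 0.0979, 0.203]
eef_rot: [-1.571, 0.0, 1.721]
force: [1.1, 0.1, -1.4]
grip_width: 0.0137
```

Run:
```python
from h import *
o=ctrl.get_obs();print(o)
c=snap('side');save(c,'s2.png',(190,90,330,240),4)
```

```text
{'time_s': 4.25, 'qpos': array([ 1.15924021e-01,  2.80879897e-01,  1.59662238e+00, -6.07650173e-05,
        1.26410036e+00, -1.60503929e+00]), 'joint_vel': array([-0.00040823,  0.02602885,  0.02426562,  0.00177109, -0.00640812,
        0.00054504]), 'tau': array([ 3.67672637e-02, -5.50377953e+01, -3.73733568e+01, -1.91051338e-02,
        2.28574974e-01, -2.41438460e-05]), 'ee_pos': array([0.52405308, 0.09785657, 0.2030409 ]), 'eef_rot': array([-1.57078437e+00,  5.75536798e-05,  1.72098166e+00]), 'force': array([ 1.07044837,  0.09196422, -1.39031982]), 'moment': array([0.04713847, 0.04152847, 0.00348367]), 'grip_width': 0.01369890070611971}
```

View pics/s2.png

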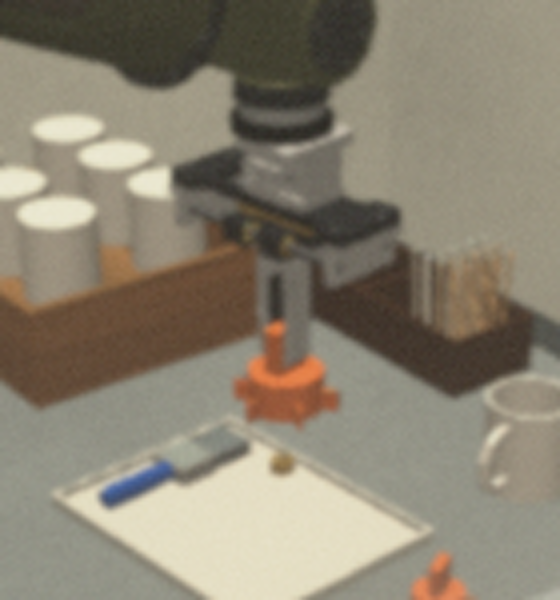

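The wheel is held level by the tab (hub at about (288,385) in the crop). I'll carry it above the shaft, turning to the estimated mesh angle.

Call:
jog_arm([
  [1,[-2.5,0,0],0.03],
  [1,[-6,0,0.1],0.06],
  [1,[-10,0,0.2],0.1],
  [1,[-14,0,0.3],0.15],
  [1,[-18,0,0.3],0.2],
  [1,[-22,0,0.4],0.25],
  [1,[-26,0,0.5],0.29],
  [1,[-29,0,0.6],0.32],
  [1,[-30.8,0,0.6],0.32],
  [1,[-30.8,0,0.6],0.32],
])

```text
time_s: 5.3
ee_pos: [0.564, -0.2089, 0.2018]
eef_rot: [-1.569, -0.0, 1.4]
force: [0.6, 0.5, -2.3]
grip_width: 0.0136
```

Call:
jog_arm([
  [1,[0,0,0],0],
  [1,[0,0,0],0],
  [1,[0,0,0],0],
])

```text
time_s: 5.6
ee_pos: [0.5645, -0.2064, 0.2035]
eef_rot: [-1.571, -0.0, 1.403]
force: [0.5, -0.4, -1.2]
grip_width: 0.0139
```

Run:
```python
from h import *
o=ctrl.get_obs();print(o['ee_pos'],o['eef_rot'],o['force'],o['qpos'])
c=snap('side');save(c,'s3.png',(270,130,410,280),4)
t=snap('top')
cv2.imwrite('pics/st.png',np.hstack([cv2.resize(c['img'][150:300,270:410,::-1],None,fx=2.8,fy=2.8),cv2.resize(t['img'][130:280,290:430,::-1],None,fx=2.8,fy=2.8)]))
```

```text
[ 0.56448123 -0.20637818  0.20348567] [-1.57079191e+00 -6.31844202e-05  1.40260898e+00] [ 0.52724314 -0.37265536 -1.24758331] [-4.11469169e-01  4.30175235e-01  1.39366858e+00  6.22410200e-05
  1.31776835e+00 -1.81409373e+00]
```

View pics/st.png

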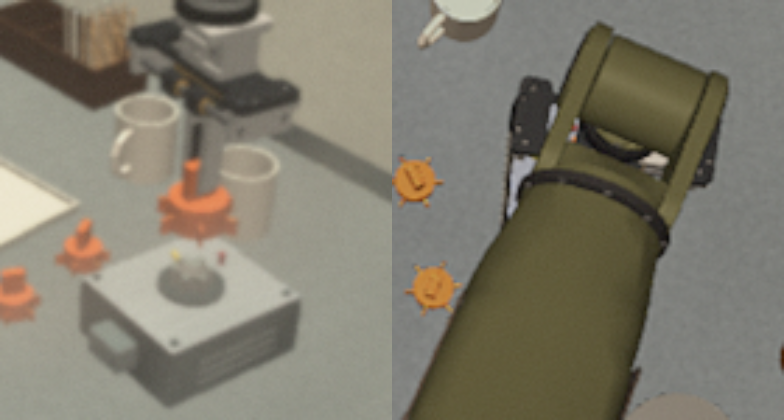

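Run:
```python
from h import *
s=dict(np.load('side.npz'));P=pts(s);im=s['img'].astype(int)
org=(im[...,0]-im[...,2]>60)
m=np.zeros(org.shape,bool);m[200:240,325:360]=1;m&=org
q=P[m];q=q[(abs(q[:,0]-.564)<.06)&(abs(q[:,1]+.206)<.06)]
top=q[(q[:,2]>.172)&(q[:,2]<.181)];print(len(q),len(top),top.mean(0))
h=q[(q[:,2]>.166)&(q[:,2]<.181)]
from scipy.optimize import least_squares
side=q[(q[:,2]>.164)&(q[:,2]<.174)]
f=least_squares(lambda c:np.hypot(*(side[:,:2]-c).T)-.029,(.564,-.206),loss='soft_l1',f_scale=.001);print('hub',f.x,len(side),'rms',np.sqrt((f.fun**2).mean()))
print('proj hub centre',proj(s,(.5645,-.2064,.177)),'nose',proj(s,(.5645,-.208,.1)),'plate',proj(s,(.5645,-.208,.075)))
m=np.zeros(org.shape,bool);m[225:262,320:360]=1;n=P[m]
n=n[(np.hypot(n[:,0]-.5645,n[:,1]+.208)<.032)];
for lo,hi in((.072,.078),(.084,.090),(.092,.099),(.099,.104)):
    k=n[(n[:,2]>lo)&(n[:,2]<hi)];print(lo,len(k),k.mean(0) if len(k) else '')
```

```text
432 156 [ 0.55539211 -0.21312088  0.17605788]
hub [ 0.56318314 -0.20507817] 72 rms 0.0031329869513433855
proj hub centre (np.float64(340.79944249644564), np.float64(219.29167015921237)) nose (np.float64(338.96951187181725), np.float64(242.86241302194415)) plate (np.float64(338.2691211625943), np.float64(250.11554823838523))
0.072 104 [ 0.5558753  -0.21627629  0.07452084]
0.084 38 [ 0.55674977 -0.21314156  0.08767216]
0.092 53 [ 0.56002865 -0.20955914  0.09429593]
0.099 3 [ 0.55495967 -0.20852779  0.10060711]
```

View pics/s3.png

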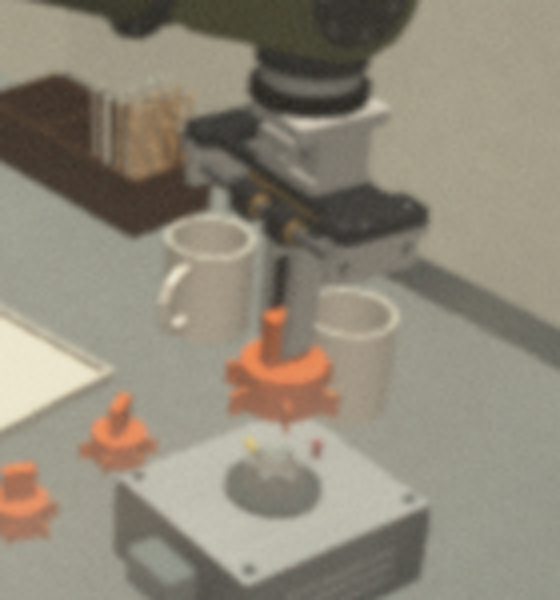

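The hub and nose columns in the side view match the predictions (341 vs 340.8, and 338.8 vs 339.0), so a 1.5 mm shift in -y centres it. Now descend.

Call:
jog_arm([
  [1,[-0.15,1,0],0],
  [1,[-0.15,2.5,0],0],
  [1,[-0.15,3.6,0],0],
  [1,[-0.15,4.2,0],0],
  [1,[-0.15,4.2,0],0],
  [1,[-0.15,4.2,0],0],
])

```text
time_s: 6.3
ee_pos: [0.5643, -0.2091, 0.1617]
eef_rot: [-1.571, 0.0, 1.401]
force: [0.3, 0.6, -1.1]
grip_width: 0.0137
```

Call:
jog_arm([
  [1,[0,0.2,0],0],
  [1,[0,0.4,0],0],
  [1,[0,0.6,0],0],
  [1,[0,0.8,0],0],
  [1,[0,0.8,0],0],
])

```text
time_s: 6.8
ee_pos: [0.564, -0.209, 0.1531]
eef_rot: [-1.57, -0.0, 1.401]
force: [-1.0, -0.3, -1.2]
grip_width: 0.0138
```

Call:
jog_arm([
  [1,[0.1,0.1,0],0],
  [1,[0.1,0.2,0],0],
  [1,[0.1,0.3,0],0],
  [1,[0.1,0.4,0],0],
  [1,[0.1,0.4,0],0],
])

```text
time_s: 7.3
ee_pos: [0.5642, -0.208, 0.1493]
eef_rot: [-1.571, -0.0, 1.401]
force: [-0.1, -0.5, -1.0]
grip_width: 0.014
```

Call:
jog_arm([
  [1,[0,0.1,0],0],
  [1,[0,0.2,0],0],
  [1,[0,0.2,0],0],
])

```text
time_s: 7.6
ee_pos: [0.5642, -0.208, 0.1472]
eef_rot: [-1.571, -0.0, 1.401]
force: [-0.1, -0.4, -1.2]
grip_width: 0.0141
```

Call:
jog_arm([
  [1,[0,0.1,0],0],
  [1,[0,0.2,0],0],
  [1,[0,0.3,0],0],
  [1,[0,0.3,0],0],
])

```text
time_s: 8.0
ee_pos: [0.5642, -0.208, 0.1442]
eef_rot: [-1.571, -0.0, 1.401]
force: [-0.1, -0.0, -1.5]
grip_width: 0.0135
```

Free and already 5 mm below the tooth ends, so it is meshing. Continuing gently.

Call:
jog_arm([
  [1,[0,0.1,0],0],
  [1,[0,0.2,0],0],
  [1,[0,0.3,0],0],
  [1,[0,0.4,0],0],
  [1,[0,0.5,0],0],
  [1,[0,0.5,0],0],
])

```text
time_s: 8.6
ee_pos: [0.5643, -0.208, 0.1392]
eef_rot: [-1.571, -0.0, 1.401]
force: [1.0, -1.1, -0.9]
grip_width: 0.0135
```

Call:
jog_arm([
  [1,[0,0.1,0],0],
  [1,[0,0.2,0],0],
  [1,[0,0.3,0],0],
  [1,[0,0.4,0],0],
  [1,[0,0.5,0],0],
  [1,[0,0.5,0],0],
])

```text
time_s: 9.2
ee_pos: [0.5642, -0.208, 0.1342]
eef_rot: [-1.571, -0.0, 1.401]
force: [-0.1, 0.6, -1.0]
grip_width: 0.0138
```

Call:
jog_arm([
  [1,[0,0.05,0],0],
  [1,[0,0.1,0],0],
  [1,[0,0.1,0],0],
])

```text
time_s: 9.5
ee_pos: [0.5643, -0.208, 0.1335]
eef_rot: [-1.571, 0.0, 1.401]
force: [0.5, -0.7, -0.7]
grip_width: 0.0137
```

Call:
jog_arm([
  [1,[0,0.05,0],0],
  [1,[0,0.1,0],0],
  [1,[0,0.1,0],0],
])

```text
time_s: 9.8
ee_pos: [0.5644, -0.208, 0.1334]
eef_rot: [-1.571, 0.0, 1.401]
force: [-4.3, 2.3, 7.9]
grip_width: 0.0138
```

Contact at z = 0.1334 with about 8 N, exactly the predicted home height. Turning clockwise in stages.

Call:
jog_arm([
  [1,[0,0,0],0.06],
  [1,[0,0,0],0.12],
  [1,[0,0,0],0.18],
  [1,[0,0,0],0.24],
  [1,[0,0,0],0.3],
  [1,[0,0,0],0.3],
])

```text
time_s: 10.4
ee_pos: [0.5645, -0.2081, 0.1334]
eef_rot: [-1.572, 0.0, 1.099]
force: [-3.2, 1.4, 7.8]
grip_width: 0.0139
```

```bash
python3 -c "
from h import *
o=ctrl.get_obs();print(o['ee_pos'],o['eef_rot'],o['force'],o['moment'],o['qpos'][5],o['tau'][5])"
```

```text
[ 0.56445006 -0.20813599  0.13337453] [-1.57176632e+00  9.82400446e-05  1.09896748e+00] [-3.20897528  1.42842092  7.80822019] [ 0.17909523  0.66150365 -0.02497871] -1.512986531338495 0.9850624948740005
```

Call:
jog_arm([
  [1,[0,0,0],0.06],
  [1,[0,0,0],0.12],
  [1,[0,0,0],0.18],
  [1,[0,0,0],0.24],
  [1,[0,0,0],0.3],
  [1,[0,0,0],0.3],
])

```text
time_s: 11.0
ee_pos: [0.5645, -0.2081, 0.1334]
eef_rot: [-1.572, -0.0, 0.799]
force: [-1.9, 1.1, 6.8]
grip_width: 0.0139
```

```bash
python3 -c "
from h import *
o=ctrl.get_obs();print(o['ee_pos'],o['eef_rot'],o['force'],o['moment'],o['qpos'][5],o['tau'][5])
c=snap('side');save(c,'s4.png',(290,190,390,290),5)"
```

```text
[ 0.56445801 -0.20810753  0.13336723] [-1.57173001e+00 -2.25743567e-04  7.99012279e-01] [-1.88383048  1.10590306  6.81352879] [ 0.17033693  0.73080819 -0.02041038] -1.2130146219809197 0.9849966689944267
```

View pics/s4.png

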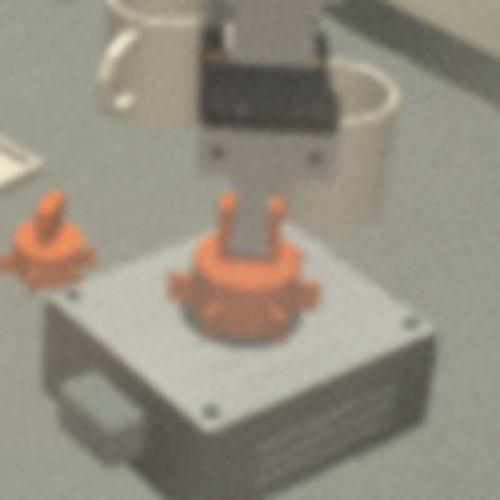

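Crop: the wheel sits flush on the plate with the tab turning with the jaws; the pointer is hidden behind it. Continuing in smaller steps to feel the stop.

Call:
jog_arm([
  [1,[0,0,0],0.03],
  [1,[0,0,0],0.06],
  [1,[0,0,0],0.1],
])

```text
time_s: 11.35
ee_pos: [0.5645, -0.2081, 0.1334]
eef_rot: [-1.572, -0.0, 0.7]
force: [-2.1, 2.4, 6.6]
grip_width: 0.0135
```

```bash
python3 -c "
from h import *
o=ctrl.get_obs();print(o['eef_rot'],o['force'],o['moment'],o['tau'][5])"
```

```text
[-1.57168326e+00 -3.00624767e-04  7.00056297e-01] [-2.11352882  2.37577602  6.56587287] [0.2027429  0.68649339 0.20042707] -0.7997849956154823
```

Call:
jog_arm([
  [1,[0,0,0],0.03],
  [1,[0,0,0],0.06],
])

```text
time_s: 11.55
ee_pos: [0.5645, -0.2081, 0.1334]
eef_rot: [-1.572, -0.0, 0.64]
force: [-1.7, 1.4, 6.9]
grip_width: 0.0139
```

```bash
python3 -c "
from h import *
o=ctrl.get_obs();print(o['eef_rot'],o['force'],o['moment'],o['tau'][5])"
```

```text
[-1.57166126e+00 -3.40658909e-04  6.40052586e-01] [-1.67294243  1.40717017  6.8564665 ] [0.221717   0.64262893 0.22128043] -0.40660349652171135
```

The moment of 0.2 N m matches the drive friction, so the wheel is driving the plate.

Call:
jog_arm([
  [1,[0,0,0],0.03],
  [1,[0,0,0],0.06],
])

```text
time_s: 11.75
ee_pos: [0.5645, -0.2081, 0.1334]
eef_rot: [-1.572, -0.0, 0.58]
force: [-2.5, 0.8, 7.1]
grip_width: 0.0136
```

```bash
python3 -c "
from h import *
o=ctrl.get_obs();print(o['eef_rot'][2],o['force'],o['moment'],o['tau'][5])"
```

```text
0.5800581076264049 [-2.5480036   0.79857064  7.09944023] [0.20691359 0.63358907 0.22093561] -0.4224839061498642
```

Call:
jog_arm([
  [1,[0,0,0],0.02],
  [1,[0,0,0],0.04],
])

```text
time_s: 11.95
ee_pos: [0.5645, -0.2081, 0.1333]
eef_rot: [-1.572, -0.0, 0.54]
force: [-2.6, 1.0, 8.0]
grip_width: 0.0138
```

```bash
python3 -c "
from h import *
o=ctrl.get_obs();print(o['eef_rot'][2],o['force'],o['moment'],o['tau'][5])"
```

```text
0.5404901361451802 [-2.56432545  1.01726469  7.98548162] [0.27357011 0.63700588 0.18016613] -0.19816337618976831
```

Call:
jog_arm([
  [1,[0,0,0],0.02],
  [1,[0,0,0],0.04],
])

```text
time_s: 12.15
ee_pos: [0.5645, -0.2081, 0.1334]
eef_rot: [-1.572, -0.001, 0.501]
force: [-3.0, 1.6, 6.9]
grip_width: 0.0136
```

```bash
python3 -c "
from h import *
o=ctrl.get_obs();print(o['eef_rot'][2],o['force'],o['moment'],o['tau'][5])"
```

```text
0.5005412402565388 [-3.00249876  1.59851409  6.87708251] [0.17933909 0.70239684 0.22123134] -0.2150547131896019
```

Call:
jog_arm([
  [1,[0,0,0],0.02],
  [1,[0,0,0],0.04],
])

```text
time_s: 12.35
ee_pos: [0.5644, -0.2078, 0.1334]
eef_rot: [-1.571, -0.0, 0.461]
force: [-5.3, 3.0, 8.1]
grip_width: 0.0139
```

```bash
python3 -c "
from h import *
o=ctrl.get_obs();print(o['eef_rot'][2],o['force'],o['moment'],o['tau'][5])"
```

```text
0.46086494984268933 [-5.27150142  2.97950925  8.08524453] [0.52782265 0.87966652 0.5062747 ] 0.026528044254519045
```

Call:
jog_arm([
  [1,[0,0,0],0.02],
  [1,[0,0,0],0.04],
])

```text
time_s: 12.55
ee_pos: [0.5644, -0.2079, 0.1334]
eef_rot: [-1.571, -0.0, 0.421]
force: [-3.2, 1.6, 6.6]
grip_width: 0.0142
```

```bash
python3 -c "
from h import *
o=ctrl.get_obs();print(o['eef_rot'][2],o['force'],o['moment'],o['tau'][5])
c=snap('side');save(c,'s5.png',(290,190,390,290),6)"
```

```text
0.4212281078875124 [-3.15654686  1.64584439  6.55203662] [0.25098017 0.73226022 0.59328861] 0.2047172700986266
```

View pics/s5.png

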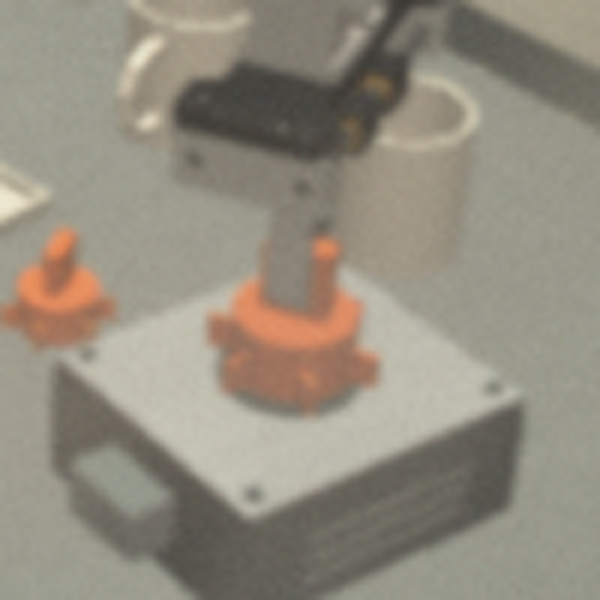

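The moment rose from 0.2 to about 0.55 N m at a total turn of 0.94 rad (predicted about 0.8 to 0.95), so the pointer is on the stop. Releasing and lifting straight up.

Call:
jog_arm([
  [1,[0,0,0],0],
  [5,[0,-0.05,0],0],
  [5,[0,-0.1,0],0],
  [5,[0,-0.1,0],0],
  [5,[0,-0.1,0],0],
  [5,[0,-0.1,0],0],
  [5,[0,-0.1,0],0],
  [5,[0,-0.1,0],0],
])

```text
time_s: 13.4
ee_pos: [0.5643, -0.208, 0.1334]
eef_rot: [-1.571, 0.0, 0.421]
force: [-0.1, 0.5, 0.1]
grip_width: 0.05
```

Call:
jog_arm([
  [5,[0,-1,0],0],
  [5,[0,-3,0],0],
  [5,[0,-6,0],0],
  [5,[0,-10,0],0],
  [5,[0,-12,0],0],
  [5,[0,-12,0],0],
])

```text
time_s: 14.0
ee_pos: [0.5651, -0.2083, 0.2575]
eef_rot: [-1.575, -0.004, 0.421]
force: [0.4, -0.2, -0.4]
grip_width: 0.05
```

Call:
jog_arm([
  [5,[-0.5,0,4],0],
  [5,[-1,0,8],0],
  [5,[-1.5,0,12],0],
  [5,[-2,0,16],0],
  [5,[-2.5,0,20],0],
  [5,[-3,0,24],0],
  [5,[-3.5,0,28],0],
  [5,[-3.5,0,29],0],
  [5,[-3.5,0,29],0],
  [5,[-3.5,0,29],0],
])

```text
time_s: 15.0
ee_pos: [0.4143, 0.0418, 0.2532]
eef_rot: [-1.571, 0.0, 0.421]
force: [-0.9, 0.7, 0.2]
grip_width: 0.0501
```

Run:
```python
from h import *
t=snap('top');s=snap('side')
b=dict(np.load('top.npz'))
cv2.imwrite('pics/f.png',np.hstack([cv2.resize(t['img'][140:240,310:410,::-1],None,fx=4,fy=4,interpolation=2),cv2.resize(s['img'][195:295,290:390,::-1],None,fx=4,fy=4,interpolation=2)]))
P=pts(t);q=P[150:235,320:395].reshape(-1,3);r=np.hypot(q[:,0]-.5645,q[:,1]+.208)
k=q[(r<.03)&(q[:,2]>.10)&(q[:,2]<.115)];print('hub top z',np.median(k[:,2]),len(k),'tab top',q[(r<.02)&(q[:,2]<.16),2].max())
```

```text
hub top z 0.10775055935028466 250 tab top 0.15152777642116333
```

View pics/f.png

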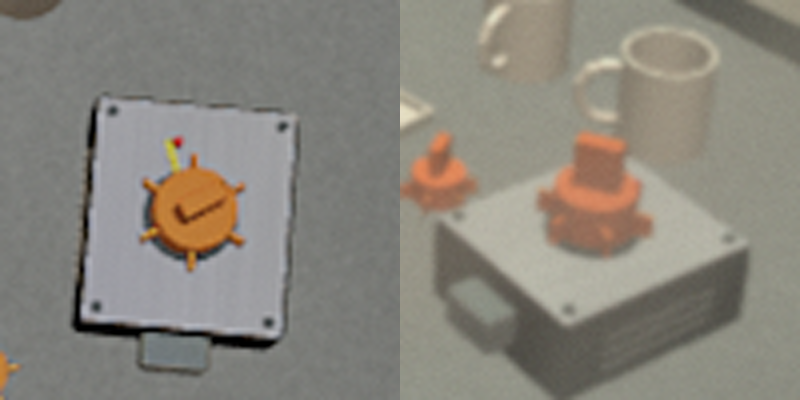

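The yellow pointer, at about (170,150) in the crop, rests against the red pin at (178,143). The wheel is flush on the plate: its hub top is at 0.1077 m, against 0.107 m expected. Handing in.

```bash
python3 -c "
from station import ctrl
print(ctrl.hand_in())"
```

```text
the job is handed in; nothing more can be done
None
```

The orange wheel from the tray is fitted fully home on the shaft, and its pointer is against the red stop pin. I handed the job in at about 15 s of the 61 s allowed; the hand-in gave no verdict.

- **Wheel chosen:** it was the only orange wheel in the tray and the largest of three, with a hub about 58 mm across.
- **Meshing:** I estimated the tooth angle from the top camera, so the wheel slid down the teeth without resistance and needed no rocking. It touched the drive plate with about 8 N.
- **Turning:** I turned it clockwise about 0.94 rad until the torque rose from 0.2 to about 0.55 N m at the stop. A further 0.04 rad only raised it to 0.59 N m, with the pads probably slipping on the tab. Then I let go and moved the arm clear.
- **Last checks:**
  - The hub top measured 0.1077 m against 0.107 m expected.
  - The final pictures show the wheel upright on the plate and the pointer at the pin.
  - The gripper was open and away from everything.
- **Disagreements and gaps:**
  - The side camera's automatic fits of the shaft were unreliable, several mm off and with no clear tooth signal, so I used the top camera's figures. Pixel positions read by eye from the side view agreed with those.
  - I did not measure the other objects again at the end. No contact with them was felt, and those in the pictures looked undisturbed.

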